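# Fit the red candle into the iron candlestick

### The arm

A 6-joint arm with a two-finger parallel gripper is mounted at the origin on the work surface. World frame = base frame: x ahead of the robot, y to its left, z up, the work surface at z = 0. Lengths are in m, angles in degrees, forces in N, time in s.
With the tool pointing down it reaches from about 0.375 to 0.9 m from the base axis. Payload 3.1 kg.
Tool frame: the origin (TCP) lies on the centre line of the jaws, within the pads' length; the fingertips stand 17 mm ahead of it and the grasp point (between the pads) lies 2 mm behind it; z points along the fingers, y is the line along which they close (so a half turn about z gives the same grasp; the last joint's range is limited). The gripper opens to 87 mm and grips with 3 to 60 N. Pads are 19 mm wide; open, the fingers measure 117 mm over their backs; the gripper's body (75 mm by 190 mm) begins 51 mm behind the grasp point.
Start: joints at [64.085, 30.224, 82.088, -0, 67.689, -10.227], TCP at [0.169, 0.602, 0.24] pointing down, gripper open.
Joint ranges: [-176.69, 176.69], [-43.24, 126.21], [12.49, 139.97], [-82, 262], [0, 151.66], [-163.58, 163.58]. Speed limits (degrees/s): [159.86, 159.86, 180, 180, 180, 180].

### API

Orientations are given as a 3x3 rotation matrix whose columns are the frame's x, y, z axes.
In Python, from rig import bot, imaging, finder gives the robot as it stands. The module is installed in compiled form; this text tells all that it offers.
- The arm moves only by the tool play_rows, never from a script. Its argument "motion" is a list that holds one entry, the list of rows, each a list of 6 numbers: the shift along the tool's x, y, z in m, then the turn, a rotation vector about the tool's x, y, z in degrees. In form: [[[dx, dy, dz, wx, wy, wz], ...]]. A call has 1 to 8 rows; each row is the pose to reach, as a shift and turn from the pose commanded when the call began, along the tool's axes at that moment; what a row does not reach only later rows make up. A row lasts 1/12 s, in which the tool goes at most 41.7 mm and 7.16 degrees, less where a joint would pass 70% of its speed; a pose out of reach is approached as far as the arm can. A call with a gripper value outside its range is refused whole. "fingers" is the finger opening in m, from 0 to 0.087, set as the call begins (left out, the last holds). The fingers move at their own pace and stop on an object; the grip force is fixed at half the most. Time passes only in rows, so rows that repeat a pose let the fingers close. It gives the time, the measured TCP pose, the force, the opening and the grip force at its end, in the units of the state.
- bot.read_state(): the state, without advancing time (a new reading comes with each control period).
- imaging.capture(name): name is "side" or "top"; returns a dict with "frame" (480x640x3 uint8, red, green, blue), "camera_matrix" (3x3 intrinsics, pixels), "R" (3x3) and "t" (3): a world point X has camera coordinates R X + t. Camera axes: x right, y down, z forward; pixel columns grow to the right and rows downward; lengths in m; the calibration is good to about 2 mm. A picture is of the moment at which its call begins. There is no depth.
- bot.hand_in(): hands the job in; it is judged then, once.
Trained networks look in the newest picture that a camera, given by its name, has taken for a name from the list of things; names that differ only in an ending like _2 or _b are one class to them, and where a whole thing is asked for, a point or a joint stands for the part that bears it (a point fixed in the world has none). Each returns a list of dicts, best first, with "confidence" (0 to 1); they miss things now and then, are a little off and sometimes report something else, mostly with a low value. They report only what shows in the picture. A call takes as long as a camera call. They do not tell look-alikes from the thing itself.
- finder.recognise(camera, name): "at" ([x, y, z] in m, in world coordinates, good to about 4 mm: the middle of the surface that is visible of it).
- finder.outline_of(camera, name): "pixels" (480x640 bool, what is visible of it).
The state is a dict: "time_s": time; "joint_positions": joint angles; "qvel": joint speeds; "tau": joint torques, N m; "position": TCP position; "tcp_rot": TCP orientation; "force": force on the tool from outside, world axes, zero at the start; "moment": the same for the moment, N m; "opening": opening from 0.0 (shut) to 1.0 (fully open); "grasp_force": force on a finger pad.
Only numpy, scipy, OpenCV 4.12 (cv2) and the standard library are available. Lean on these libraries where they do the work, as an engineer would, in place of code of your own. Each camera call takes 0.05 s, during which the arm holds its last target. There are 200 camera calls.

### The job

Dress the gift-shop counter: pick up the red LED candle and lower it, base first, all the way down into the socket of the black iron candlestick, letting go only once it is down in the socket, so that it stands upright. The iron candlestick stays standing where it is, and the ivory candle and the pale wooden candlestick are left alone.

Things in the scene. Friction and masses are not known exactly. Their poses are not given: they have to be found in the camera images.
- red_candle: Candle to fit: loose rigid plastic LED candle, red, a cylinder 30 mm across and 115 mm tall with a small yellow plastic flame on top (12 mm wide, 16 mm tall; 131 mm in all), about 80 g. Starts standing on the counter. Origin: centre of its flat underside; z runs up towards the flame.
- iron_stick: Candlestick to fill: black iron, brass-lined socket, round, loose, 1.2 kg, standing, 120 mm tall, foot 110 mm across, cup 76 mm across at the rim. Blind socket in its top: funnel 64 mm wide at the rim, 38 mm at height 108, then a straight 38 mm bore to a flat floor at height 70 mm. Origin: centre of the foot's underside, on the socket axis; z up. A fitted candle's origin lies at z = 70 mm here.
- ivory_candle: Bystander to leave alone: a loose LED candle of the same shape and size as the red one, but ivory white. Origin: centre of its underside; z up.
- wood_stick: Bystander: empty candlestick of the same height, foot and socket as the iron one, but pale turned wood, loose, 0.6 kg. Origin: centre of its underside; z up. (Two wrapped soaps, 26 mm tall, and a blue jar, under 80 mm, also lie on the counter.)
Things that resemble listed ones, but are neither listed nor needed, are in the scene too. Several things look just like the red_candle: the one meant starts farthest to the robot's left.

How it is judged:
By the outcome, as a careful person would: the job done as asked, in the order asked, and still so for the second after the job is handed in, with the robot touching nothing.
It also fails if it takes over 40 s, if anything falls off the work surface, if the arm or the gripper's body presses on something with over 40 N, if the wrist force passes 120 N, or if a joint passes its speed limit or range.

## Working session

There is one attempt and no reset: what is moved stays moved. The work goes in short steps, Python scripts to look and compute and a tool call to move; the robot and the scene stay as the last step left them, time stands still between calls to the robot, and variables do not carry over. Pictures are saved under pics/ and viewed, at most 10 in all, crops included, and the job is handed in when it is done.

Besides the shell and the picture viewer there is one more tool, called after "Call:" by a JSON object that holds its "op" and its "data", one argument or row to a line. play_rows: Moves the arm, as the interface text tells. Its arguments: {"type":"object","properties":{"motion":{"type":"array"},"fingers":{"type":"number"}},"required":["motion"]}

```bash
mkdir -p pics; cat > h.py <<'E'
import numpy as np, cv2
from rig import bot, imaging, finder
def cap(n, f=None):
    c=imaging.capture(n)
    if f: cv2.imwrite('pics/'+f, c['frame'][:,:,::-1])
    return c
def proj(c,X):
    p=c['camera_matrix']@(c['R']@np.array(X,float)+c['t']); return p[:2]/p[2]
def ray(c,uv,z):
    "world point on pixel ray at height z"
    d=c['R'].T@np.linalg.solve(c['camera_matrix'],[uv[0],uv[1],1]); o=-c['R'].T@c['t']
    return o+d*(z-o[2])/d[2]
E
python3 - <<'E'
from h import *
np.set_printoptions(precision=3,suppress=True)
s=bot.read_state(); print(s['time_s'],s['position'],s['tcp_rot'],s['opening'])
for n in ['top','side']:
    c=cap(n,n+'0.png'); print(n,'cam at',-c['R'].T@c['t'])
    for k in ['red_candle','iron_stick','ivory_candle','wood_stick']:
        for r in finder.recognise(n,k): print(k,round(r['confidence'],2),np.array(r['at']),proj(c,r['at']).round())
E
```

```text
0.0 [0.169 0.601 0.239] [[-0.963  0.27  -0.001]
 [ 0.27   0.963 -0.002]
 [ 0.    -0.002 -1.   ]] 1.0016134301502366
top cam at [0.5   0.008 0.67 ]
red_candle 0.85 [ 0.387 -0.008  0.114] [328. 361.]
red_candle 0.59 [0.448 0.071 0.114] [264. 309.]
iron_stick 0.94 [0.627 0.111 0.071] [241. 171.]
ivory_candle 0.91 [ 0.47  -0.219  0.098] [498. 294.]
wood_stick 0.8 [ 0.654 -0.14   0.07 ] [429. 154.]
side cam at [0.1   0.355 0.74 ]
red_candle 0.91 [0.429 0.081 0.08 ] [317. 280.]
red_candle 0.59 [0.378 0.004 0.084] [386. 273.]
red_candle 0.55 [0.482 0.152 0.083] [250. 280.]
iron_stick 0.84 [0.624 0.118 0.023] [218. 229.]
ivory_candle 0.83 [ 0.465 -0.219  0.072] [450. 168.]
ivory_candle 0.27 [0.484 0.153 0.081] [249. 280.]
wood_stick 0.67 [ 0.65  -0.139  0.025] [335. 147.]
```

View pics/top0.png

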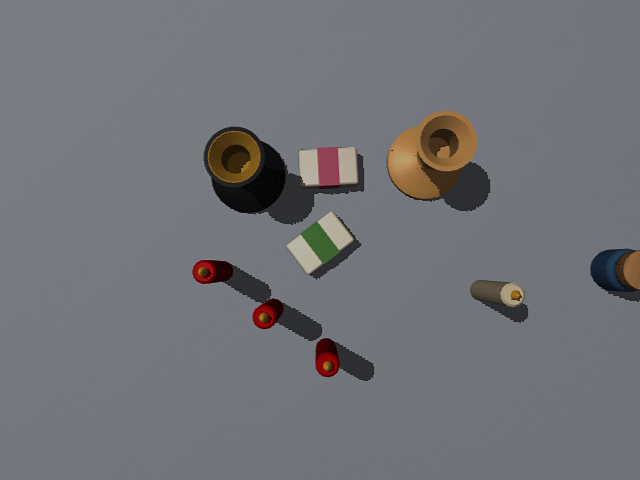

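View pics/side0.png

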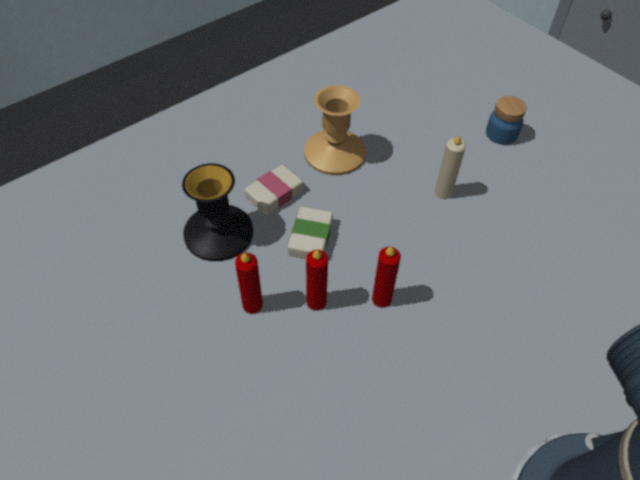

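Top view: red candles at flame pixels (204,272), (264,318) and (327,366); the iron stick's brass socket is at (236,158). Side view: the same three at (250,283), (317,280) and (386,277). The robot's left is +y, which is the left of the top image, so the one meant is at top (207,271) / side (250,283), y≈0.15. I'll confirm it in a crop and fit the poses.

```bash
cat >> h.py <<'E'
from scipy.optimize import minimize
TH=np.linspace(0,2*np.pi,60,endpoint=False)
def ring(x,y,r,z): return np.c_[x+r*np.cos(TH),y+r*np.sin(TH),0*TH+z]
def sil(c,rings):
    p=np.array([proj(c,q) for r in rings for q in r],np.float32)
    m=np.zeros((480,640),np.uint8); cv2.fillConvexPoly(m,(cv2.convexHull(p)*16).astype(np.int32),1,cv2.LINE_8,4); return m>0
def fit(cs,ms,rings,x0):
    f=lambda v:-sum((lambda a,b:(a&b).sum()/max(1,(a|b).sum()))(sil(c,rings(*v)),m) for c,m in zip(cs,ms))
    r=minimize(f,x0,method='Nelder-Mead',options=dict(initial_simplex=[x0,[x0[0]+.006,x0[1]],[x0[0],x0[1]+.006]]))
    return r.x,-r.fun/len(cs)
def redmask(c,uv):
    h=cv2.cvtColor(c['frame'],cv2.COLOR_RGB2HSV).astype(int)
    m=((h[...,0]<8)|(h[...,0]>172))&(h[...,1]>150)&(h[...,2]>40)
    n,l=cv2.connectedComponents(m.astype(np.uint8)); k=l[int(uv[1])-6:int(uv[1])+7,int(uv[0])-6:int(uv[0])+7]; k=k[k>0]
    return l==np.bincount(k).argmax()
def brassmask(c,uv):
    h=cv2.cvtColor(c['frame'],cv2.COLOR_RGB2HSV).astype(int)
    m=((h[...,0]>10)&(h[...,0]<30)&(h[...,1]>130)&(h[...,2]>35))
    w=np.zeros_like(m); u,v=map(int,uv); w[v-45:v+45,u-45:u+45]=1; m&=w
    n,l,s,_=cv2.connectedComponentsWithStats(m.astype(np.uint8)); m=l==1+s[1:,4].argmax()
    p=cv2.convexHull(np.argwhere(m)[:,::-1].astype(np.int32)); o=np.zeros((480,640),np.uint8); cv2.fillConvexPoly(o,p,1); return o>0
candle=lambda z=0:(lambda x,y:[ring(x,y,.015,z),ring(x,y,.015,z+.115),ring(x,y,.003,z+.13)])
rim=lambda x,y:[ring(x,y,.032,.12)]
E
python3 - <<'E'
from h import *
T=cap('top');S=cap('side')
for a,b,g in [((212,271),(250,285),[.485,.15]),((270,312),(317,285),[.43,.07])]:
    ms=[redmask(T,a),redmask(S,b)]
    for cs,mm in [([T,S],ms),([T],ms[:1]),([S],ms[1:])]: print('red',fit(cs,mm,candle(),g))
ms=[brassmask(T,(236,158)),brassmask(S,(210,184))]
for cs,mm in [([T,S],ms),([T],ms[:1]),([S],ms[1:])]: print('rim',fit(cs,mm,rim,[.63,.11]), [m.sum() for m in mm])
for n,c in (('top',T),('side',S)):
  for r in finder.recognise(n,'wood_stick')[:1]+finder.recognise(n,'ivory_candle')[:1]: pass
a=cv2.resize(T['frame'][130:390,180:360],None,fx=2,fy=2); b=cv2.resize(S['frame'][150:330,170:420],None,fx=1.6,fy=1.6)
o=np.zeros((520,800,3),np.uint8); o[:a.shape[0],:a.shape[1]]=a; o[:b.shape[0],380:380+b.shape[1]]=b
cv2.imwrite('pics/crop.png',o[:,:,::-1])
E
```

```text
red (array([0.49321772, 0.14684631]), np.float64(0.5836716544871051))
red (array([0.49187136, 0.14554904]), np.float64(0.428246013667426))
red (array([0.49334027, 0.14707947]), np.float64(0.7465900933237617))
red (array([0.43980726, 0.07075711]), np.float64(0.6573958590660505))
red (array([0.43921569, 0.06953264]), np.float64(0.5651577503429356))
red (array([0.44126611, 0.07129346]), np.float64(0.7560795873249816))
rim (array([0.63487955, 0.11302041]), np.float64(0.9472765199975852)) [np.int64(2222), np.int64(1305)]
rim (array([0.63450128, 0.11191565]), np.float64(0.9761476147614762)) [np.int64(2222)]
rim (array([0.63416787, 0.11436149]), np.float64(0.946360153256705)) [np.int64(1305)]
```

View pics/crop.png

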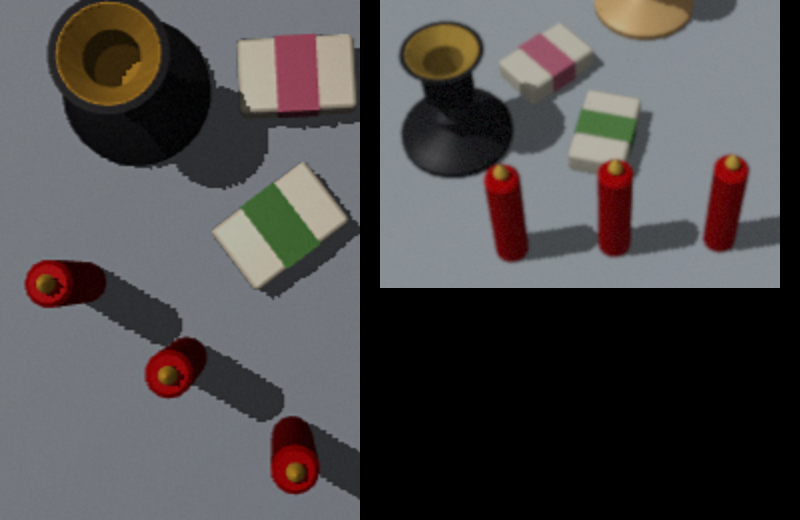

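The crop confirms it: three identical reds stand upright, and the leftmost (top (207,271), side (250,283)) is nearest the iron stick. The red masks have flame holes and dark gaps, so I'll refit with the filled hull.

```bash
cat >> h.py <<'E'
def hullred(c,uv,w=45,z=None):
    h=cv2.cvtColor(c['frame'],cv2.COLOR_RGB2HSV).astype(int)
    m=((h[...,0]<8)|(h[...,0]>172))&(h[...,1]>120)&(h[...,2]>18)
    l=cv2.connectedComponents(m.astype(np.uint8))[1]; u,v=map(int,uv); k=l[v-6:v+7,u-6:u+7]; k=k[k>0]
    p=cv2.convexHull(np.argwhere(l==np.bincount(k).argmax())[:,::-1].astype(np.int32)); o=np.zeros((480,640),np.uint8); cv2.fillConvexPoly(o,p,1); return o>0
body=lambda z=0:(lambda x,y:[ring(x,y,.015,z),ring(x,y,.015,z+.115)])
E
python3 - <<'E'
from h import *
T=cap('top');S=cap('side')
for a,b,g in [((212,271),(250,285),[.485,.15]),((270,312),(317,285),[.43,.07])]:
    ms=[hullred(T,a),hullred(S,b)]
    for cs,mm in [([T,S],ms),([T],ms[:1]),([S],ms[1:])]: print('red',fit(cs,mm,body(),g),[cv2.boundingRect(m.astype(np.uint8)) for m in mm])
s=bot.read_state();R=s['tcp_rot'];print(R,s['position'])
E
```

```text
red (array([0.4926734 , 0.14755438]), np.float64(0.8948302684274562)) [(192, 260, 41, 24), (235, 252, 28, 61)]
red (array([0.49263577, 0.14560268]), np.float64(0.935374149659864)) [(192, 260, 41, 24)]
red (array([0.49452881, 0.14851465]), np.float64(0.882689556509299)) [(235, 252, 28, 61)]
red (array([0.43979266, 0.07140863]), np.float64(0.8757064023398163)) [(253, 299, 30, 30), (306, 251, 22, 59)]
red (array([0.43886395, 0.07074597]), np.float64(0.9114441416893733)) [(253, 299, 30, 30)]
red (array([0.43989822, 0.07226712]), np.float64(0.8831741366642175)) [(306, 251, 22, 59)]
[[-9.62751493e-01  2.70387801e-01  1.10795574e-05]
 [ 2.70387801e-01  9.62751490e-01  7.86769833e-05]
 [ 1.06064362e-05  7.87421603e-05 -9.99999997e-01]] [0.16896214 0.60172246 0.23958666]
```

Call:
{"op": "play_rows", "data": {
  "motion": [
    [[-0.02, -0.016, 0, 0, 0, 0], [-0.047, -0.038, 0, 0, 0, 0], [-0.075, -0.06, 0, 0, 0, 0], [-0.103, -0.083, 0, 0, 0, 0], [-0.131, -0.106, 0, 0, 0, 0], [-0.16, -0.129, 0, 0, 0, 0], [-0.189, -0.152, 0, 0, 0, 0], [-0.217, -0.175, 0, 0, 0, 0]]
  ],
  "fingers": 0.07
}}

```text
time_s: 1.57
position: [0.3315, 0.3732, 0.2398]
tcp_rot: [[-0.963, 0.27, 0.001], [0.27, 0.963, 0.0], [-0.001, 0.001, -1.0]]
force: [0.6, -0.6, 1.0]
opening: 0.803
grasp_force: 0.0
```

Call:
{"op": "play_rows", "data": {
  "motion": [
    [[-0.029, -0.023, 0, 0, 0, -3], [-0.058, -0.046, 0, 0, 0, -7], [-0.087, -0.069, 0, 0, 0, -11], [-0.116, -0.092, 0, 0, 0, -15], [-0.145, -0.116, 0, 0, 0, -19], [-0.174, -0.14, 0, 0, 0, -22], [-0.2, -0.161, 0, 0, 0, -25], [-0.2176, -0.1753, 0, 0, 0, -26]]
  ]
}}

```text
time_s: 2.23
position: [0.4948, 0.1442, 0.2399]
tcp_rot: [[-0.984, -0.179, 0.002], [-0.179, 0.984, -0.001], [-0.002, -0.001, -1.0]]
force: [0.7, -0.1, 0.2]
opening: 0.805
grasp_force: 0.0
```

```bash
python3 - <<'E'
from h import *
s=bot.read_state();R=np.array(s['tcp_rot']);print(s['time_s'],R.round(4),s['position'],s['opening'],s['joint_positions'],np.abs(s['qvel']).max())
print('tool shift',R.T@(np.array([.4927,.147,.093])-s['position']))
E
```

```text
2.2333 [[-9.839e-01 -1.790e-01  2.100e-03]
 [-1.790e-01  9.839e-01 -6.000e-04]
 [-1.900e-03 -1.000e-03 -1.000e+00]] [0.49484915 0.14423421 0.23987969] 0.8045956425740441 [ 3.83842541e+00  2.17492485e+01  9.77129284e+01 -4.93433539e-02
  6.04209716e+01 -9.64469996e+01] 35.16755226824837
tool shift [0.00190472 0.00324883 0.14687317]
```

Call:
{"op": "play_rows", "data": {
  "motion": [
    [[0, 0, 0, 0, 0, 0], [0, 0, 0, 0, 0, 0], [0, 0, 0, 0, 0, 0]]
  ]
}}

```text
time_s: 2.48
position: [0.4919, 0.1473, 0.2394]
tcp_rot: [[-0.984, -0.178, -0.001], [-0.178, 0.984, 0.0], [0.001, 0.001, -1.0]]
force: [-0.1, 0.5, 0.2]
opening: 0.804
grasp_force: 0.0
```

```bash
python3 - <<'E'
from h import *
s=bot.read_state();R=np.array(s['tcp_rot']);print(R.round(4),s['position'],np.abs(s['qvel']).max())
print('tool shift',R.T@(np.array([.4927,.147,.093])-s['position']))
E
```

```text
[[-9.839e-01 -1.785e-01 -1.200e-03]
 [-1.785e-01  9.839e-01  5.000e-04]
 [ 1.100e-03  7.000e-04 -1.000e+00]] [0.49187126 0.14733595 0.23939941] 1.40318306963074
tool shift [-0.00092148 -0.00057799  0.1463981 ]
```

Call:
{"op": "play_rows", "data": {
  "motion": [
    [[0, 0, 0.015, 0, 0, 0], [0, 0, 0.04, 0, 0, 0], [0, 0, 0.065, 0, 0, 0], [0, 0, 0.09, 0, 0, 0], [0, 0, 0.115, 0, 0, 0], [0, 0, 0.135, 0, 0, 0], [0, 0, 0.146, 0, 0, 0], [0, 0, 0.146, 0, 0, 0]]
  ]
}}

```text
time_s: 3.15
position: [0.4897, 0.1482, 0.0914]
tcp_rot: [[-0.983, -0.181, -0.006], [-0.181, 0.983, -0.0], [0.006, 0.001, -1.0]]
force: [1.4, -0.4, 0.4]
opening: 0.806
grasp_force: 0.0
```

Call:
{"op": "play_rows", "data": {
  "motion": [
    [[0, 0, 0, 0, 0, 0], [0, 0, 0, 0, 0, 0]]
  ]
}}

```text
time_s: 3.32
position: [0.4927, 0.1478, 0.0943]
tcp_rot: [[-0.984, -0.18, 0.001], [-0.18, 0.984, 0.0], [-0.001, -0.0, -1.0]]
force: [-0.1, 0.3, 0.4]
opening: 0.802
grasp_force: 0.0
```

Call:
{"op": "play_rows", "data": {
  "motion": [
    [[0, 0, 0, 0, 0, 0], [0, 0, 0, 0, 0, 0], [0, 0, 0, 0, 0, 0], [0, 0, 0, 0, 0, 0], [0, 0, 0, 0, 0, 0], [0, 0, 0, 0, 0, 0], [0, 0, 0, 0, 0, 0], [0, 0, 0, 0, 0, 0]]
  ],
  "fingers": 0.02
}}

```text
time_s: 3.98
position: [0.4927, 0.1469, 0.0936]
tcp_rot: [[-0.984, -0.179, 0.0], [-0.179, 0.984, 0.0], [-0.0, 0.0, -1.0]]
force: [1.2, 0.7, 1.3]
opening: 0.332
grasp_force: 30.0
```

Gripped at about 29 mm with 30 N, which matches the 30 mm candle. Lifting.

Call:
{"op": "play_rows", "data": {
  "motion": [
    [[0, 0, -0.01, 0, 0, 0], [0, 0, -0.03, 0, 0, 0], [0, 0, -0.055, 0, 0, 0], [0, 0, -0.08, 0, 0, 0], [0, 0, -0.105, 0, 0, 0], [0, 0, -0.13, 0, 0, 0], [0, 0, -0.15, 0, 0, 0], [0, 0, -0.16, 0, 0, 0]]
  ]
}}

```text
time_s: 4.65
position: [0.4936, 0.1471, 0.2567]
tcp_rot: [[-0.984, -0.179, 0.005], [-0.179, 0.984, 0.0], [-0.005, -0.001, -1.0]]
force: [1.0, 0.6, -0.6]
opening: 0.334
grasp_force: 30.0
```

Call:
{"op": "play_rows", "data": {
  "motion": [
    [[0, 0, 0, 0, 0, 0], [0, 0, 0, 0, 0, 0], [0, 0, 0, 0, 0, 0]]
  ]
}}

```text
time_s: 4.9
position: [0.4915, 0.1468, 0.2523]
tcp_rot: [[-0.984, -0.179, -0.003], [-0.179, 0.984, -0.0], [0.003, 0.0, -1.0]]
force: [-0.6, 0.2, -1.1]
opening: 0.336
grasp_force: 30.0
```

```bash
python3 - <<'E'
from h import *
s=bot.read_state();R=np.array(s['tcp_rot']);p=np.array(s['position']);print(R.round(4),p,s['opening'],s['grasp_force'])
S=cap('side','lift_s.png');T=cap('top','lift_t.png')
ax=-R[:,2]; q=p-.0935*ax
print('candle px',proj(S,q+.03*ax),proj(T,q))
m=hullred(S,proj(S,q+.03*ax)); print(cv2.boundingRect(m.astype(np.uint8)))
print('expected', [proj(S,q+d*ax).round(1) for d in (0,.115)])
print('tool shift over socket',R.T@(np.array([.6347,.1127,p[2]])-p))
E
```

```text
[[-9.839e-01 -1.789e-01 -3.000e-03]
 [-1.790e-01  9.839e-01 -2.000e-04]
 [ 3.000e-03  4.000e-04 -1.000e+00]] [0.49152892 0.14684574 0.25227493] 0.3363439202192742 29.992630379274487
candle px [242.23927356 224.61088425] [193.26011812 272.8499056 ]
(226, 171, 29, 80)
expected [array([244.5, 239.7]), array([234.9, 175.8])]
tool shift over socket [-0.13474899 -0.05921503 -0.00042652]
```

View pics/lift_s.png

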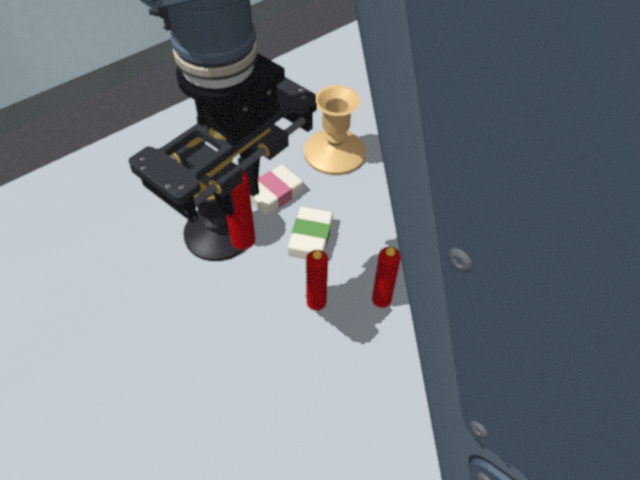

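The side view shows the red candle upright in the jaws at (240,212), with the other reds and both sticks undisturbed. Moving over the socket.

Call:
{"op": "play_rows", "data": {
  "motion": [
    [[-0.01, -0.004, 0, 0, 0, 0], [-0.028, -0.012, 0, 0, 0, 0], [-0.05, -0.022, 0, 0, 0, 0], [-0.072, -0.032, 0, 0, 0, 0], [-0.094, -0.041, 0, 0, 0, 0], [-0.114, -0.05, 0, 0, 0, 0], [-0.128, -0.0565, 0, 0, 0, 0], [-0.134, -0.059, 0, 0, 0, 0]]
  ]
}}

```text
time_s: 5.67
position: [0.6379, 0.1116, 0.2522]
tcp_rot: [[-0.984, -0.178, 0.001], [-0.178, 0.984, -0.0], [-0.001, -0.001, -1.0]]
force: [-1.1, 1.1, -0.8]
opening: 0.338
grasp_force: 30.0
```

Call:
{"op": "play_rows", "data": {
  "motion": [
    [[0, 0, 0, 0, 0, 0], [0, 0, 0, 0, 0, 0], [0, 0, 0, 0, 0, 0], [0, 0, 0, 0, 0, 0]]
  ]
}}

```text
time_s: 6.0
position: [0.6339, 0.1133, 0.2534]
tcp_rot: [[-0.984, -0.18, -0.001], [-0.18, 0.984, 0.0], [0.001, 0.0, -1.0]]
force: [0.7, 0.3, -1.1]
opening: 0.333
grasp_force: 30.0
```

```bash
python3 - <<'E'
from h import *
s=bot.read_state();R=np.array(s['tcp_rot']);p=np.array(s['position']);print(R.round(4),p,s['opening'],s['grasp_force'])
S=cap('side');T=cap('top')
ax=-R[:,2]; q=p-.0935*ax
print('expected bottom', proj(S,q).round(1),proj(T,q).round(1),q)
a=np.hstack([cv2.resize(c['frame'][max(0,v-80):max(0,v-80)+160,max(0,u-65):max(0,u-65)+130],(390,480)) for c,(u,v) in ((S,proj(S,q).astype(int)),(T,proj(T,q).astype(int)))])
cv2.imwrite('pics/over.png',a[:,:,::-1])
E
```

```text
[[-9.837e-01 -1.796e-01 -1.300e-03]
 [-1.796e-01  9.837e-01  1.000e-04]
 [ 1.300e-03  3.000e-04 -1.000e+00]] [0.63390465 0.11331105 0.25340791] 0.33277835887949375 29.992673308588564
expected bottom [205.4 162. ] [226.5 148.5] [0.63378093 0.11332008 0.15990799]
```

View pics/over.png

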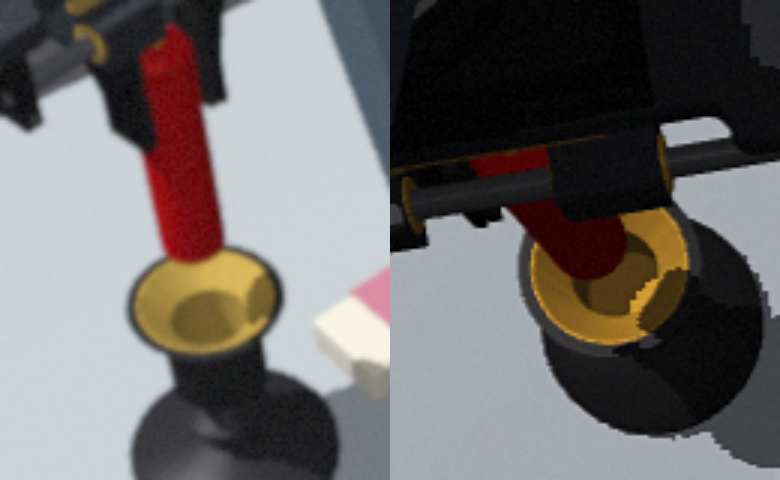

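The candle hangs upright above the brass funnel, with its bottom at crop (193,250) side and (595,265) top. I'll measure its bottom against the socket axis.

```bash
python3 - <<'E'
from h import *
S=cap('side');T=cap('top')
s=bot.read_state();p=np.array(s['position']);z=p[2]-.0935
g=list(p[:2])
W={}
def red(c):
    h=cv2.cvtColor(c['frame'],cv2.COLOR_RGB2HSV).astype(int)
    return ((h[...,0]<8)|(h[...,0]>172))&(h[...,1]>120)&(h[...,2]>18)
def win(c,z1,z0=-.03):  # window around lowest part
    return sil(c,[ring(*g,.03,z+z0),ring(*g,.03,z+z1)])
def cost(v,cs):
    t=0
    for c,w,m in cs:
        a=sil(c,[ring(v[0],v[1],.015,z),ring(v[0],v[1],.015,z+.115)])&w; m=m&w
        t-=(a&m).sum()/(a|m).sum()
    return t/len(cs)
# side: below fingers; top: only nearest bottom
sw=np.zeros((480,640),bool);sw[132:180,180:230]=1
tw=np.zeros((480,640),bool);tw[142:170,205:250]=1
data=[(S,sw,red(S)),(T,tw,red(T))]
for cs in (data,data[:1],data[1:]):
    r=minimize(cost,g,args=(cs,),method='Nelder-Mead',options=dict(initial_simplex=[g,[g[0]+.006,g[1]],[g[0],g[1]+.006]])); print('bottom',r.x,-r.fun)
print('tcp',p)
ms=[brassmask(T,(236,158)),brassmask(S,(210,184))]
print('rim side',fit([S],ms[1:],rim,[.63,.11]))
E
```

```text
bottom [0.63567548 0.11324981] 0.90101512411639
bottom [0.63815596 0.11342956] 0.8666666666666667
bottom [0.63559884 0.11338451] 0.9664570230607966
tcp [0.63457662 0.11316065 0.25387816]
rim side (array([0.63504151, 0.11426642]), np.float64(0.9707046714172605))
```

The bottom is within about 1 mm of the socket axis, against 4 mm of play. Lowering, with force checks.

Call:
{"op": "play_rows", "data": {
  "motion": [
    [[0, 0, 0.006, 0, 0, 0], [0, 0, 0.014, 0, 0, 0], [0, 0, 0.022, 0, 0, 0], [0, 0, 0.03, 0, 0, 0], [0, 0, 0.038, 0, 0, 0], [0, 0, 0.045, 0, 0, 0], [0, 0, 0.05, 0, 0, 0], [0, 0, 0.05, 0, 0, 0]]
  ]
}}

```text
time_s: 6.87
position: [0.6342, 0.1128, 0.2017]
tcp_rot: [[-0.984, -0.179, -0.003], [-0.179, 0.984, 0.0], [0.003, 0.001, -1.0]]
force: [0.8, -0.1, -1.4]
opening: 0.339
grasp_force: 30.0
```

Call:
{"op": "play_rows", "data": {
  "motion": [
    [[0, 0, 0.004, 0, 0, 0], [0, 0, 0.01, 0, 0, 0], [0, 0, 0.016, 0, 0, 0], [0, 0, 0.022, 0, 0, 0], [0, 0, 0.028, 0, 0, 0], [0, 0, 0.032, 0, 0, 0], [0, 0, 0.035, 0, 0, 0], [0, 0, 0.035, 0, 0, 0]]
  ]
}}

```text
time_s: 7.53
position: [0.6346, 0.1129, 0.1676]
tcp_rot: [[-0.984, -0.179, -0.002], [-0.179, 0.984, 0.0], [0.002, 0.0, -1.0]]
force: [0.3, -0.9, -1.2]
opening: 0.337
grasp_force: 30.0
```

Call:
{"op": "play_rows", "data": {
  "motion": [
    [[0, 0, 0.001, 0, 0, 0], [0, 0, 0.002, 0, 0, 0], [0, 0, 0.003, 0, 0, 0], [0, 0, 0.004, 0, 0, 0], [0, 0, 0.004, 0, 0, 0], [0, 0, 0.004, 0, 0, 0]]
  ]
}}

```text
time_s: 8.03
position: [0.6351, 0.1129, 0.1646]
tcp_rot: [[-0.984, -0.179, 0.0], [-0.179, 0.984, -0.0], [-0.0, -0.0, -1.0]]
force: [-0.6, 0.2, -0.4]
opening: 0.337
grasp_force: 30.0
```

Call:
{"op": "play_rows", "data": {
  "motion": [
    [[0, 0, 0.0005, 0, 0, 0], [0, 0, 0.001, 0, 0, 0], [0, 0, 0.001, 0, 0, 0], [0, 0, 0.001, 0, 0, 0]]
  ]
}}

```text
time_s: 8.37
position: [0.6352, 0.1129, 0.1637]
tcp_rot: [[-0.984, -0.179, 0.0], [-0.179, 0.984, 0.0], [-0.0, -0.0, -1.0]]
force: [0.4, -0.7, -0.5]
opening: 0.337
grasp_force: 30.0
```

Call:
{"op": "play_rows", "data": {
  "motion": [
    [[0, 0, 0.0005, 0, 0, 0], [0, 0, 0.001, 0, 0, 0], [0, 0, 0.001, 0, 0, 0], [0, 0, 0.001, 0, 0, 0]]
  ]
}}

```text
time_s: 8.7
position: [0.6353, 0.1129, 0.1636]
tcp_rot: [[-0.984, -0.179, 0.001], [-0.179, 0.984, -0.0], [-0.001, -0.0, -1.0]]
force: [-1.1, -0.7, 4.8]
opening: 0.339
grasp_force: 30.0
```

Floor contact (4.8 N up) at TCP z 0.1636, which puts the candle base at 0.070. Releasing.

Call:
{"op": "play_rows", "data": {
  "motion": [
    [[0, 0, 0, 0, 0, 0], [0, 0, 0, 0, 0, 0], [0, 0, 0, 0, 0, 0], [0, 0, 0, 0, 0, 0], [0, 0, 0, 0, 0, 0], [0, 0, 0, 0, 0, 0]]
  ],
  "fingers": 0.07
}}

```text
time_s: 9.2
position: [0.635, 0.1128, 0.1623]
tcp_rot: [[-0.984, -0.179, -0.0], [-0.179, 0.984, -0.0], [0.0, 0.0, -1.0]]
force: [0.1, -0.6, -0.4]
opening: 0.705
grasp_force: 0.0
```

Call:
{"op": "play_rows", "data": {
  "motion": [
    [[0, 0, -0.005, 0, 0, 0], [0, 0, -0.015, 0, 0, 0], [0, 0, -0.03, 0, 0, 0], [0, 0, -0.045, 0, 0, 0], [0, 0, -0.065, 0, 0, 0], [0, 0, -0.085, 0, 0, 0], [0, 0, -0.1, 0, 0, 0], [0, 0, -0.11, 0, 0, 0]]
  ]
}}

```text
time_s: 9.87
position: [0.6361, 0.1129, 0.2759]
tcp_rot: [[-0.984, -0.179, 0.005], [-0.179, 0.984, 0.0], [-0.004, -0.001, -1.0]]
force: [-0.5, 0.2, 0.5]
opening: 0.805
grasp_force: 0.0
```

Call:
{"op": "play_rows", "data": {
  "motion": [
    [[0.02, 0.02, -0.01, 0, 0, 0], [0.04, 0.045, -0.01, 0, 0, 0], [0.06, 0.075, -0.01, 0, 0, 0], [0.08, 0.105, -0.01, 0, 0, 0], [0.1, 0.135, -0.01, 0, 0, 0], [0.11, 0.155, -0.01, 0, 0, 0], [0.12, 0.165, -0.01, 0, 0, 0], [0.12, 0.165, -0.01, 0, 0, 0]]
  ]
}}

```text
time_s: 10.53
position: [0.4849, 0.2551, 0.2829]
tcp_rot: [[-0.983, -0.182, -0.001], [-0.182, 0.983, 0.0], [0.001, 0.0, -1.0]]
force: [0.1, 0.3, -0.1]
opening: 0.801
grasp_force: 0.0
```

```bash
python3 - <<'E'
from h import *
S=cap('side','end_s.png');T=cap('top','end_t.png')
for n in ('top','side'):
  for k in ['red_candle','iron_stick','ivory_candle','wood_stick']:
    for r in finder.recognise(n,k): print(n,k,round(r['confidence'],2),np.array(r['at']).round(3))
a=np.hstack([cv2.resize(S['frame'],(400,300)),cv2.resize(T['frame'],(400,300))])
b=np.hstack([cv2.resize(S['frame'][90:270,110:350],(400,300)),cv2.resize(T['frame'][60:240,130:370],(400,300))])
cv2.imwrite('pics/end.png',np.vstack([a,b])[:,:,::-1])
E
```

```text
top red_candle 0.95 [0.633 0.109 0.185]
top red_candle 0.67 [0.446 0.07  0.117]
top red_candle 0.66 [ 0.387 -0.006  0.115]
top iron_stick 0.83 [0.621 0.1   0.019]
top ivory_candle 0.65 [ 0.47  -0.218  0.096]
top wood_stick 0.7 [ 0.655 -0.139  0.071]
side red_candle 0.86 [0.428 0.079 0.078]
side red_candle 0.84 [0.626 0.116 0.13 ]
side red_candle 0.76 [0.374 0.    0.082]
side iron_stick 0.88 [0.622 0.123 0.017]
side wood_stick 0.71 [ 0.649 -0.137  0.026]
```

View pics/end.png

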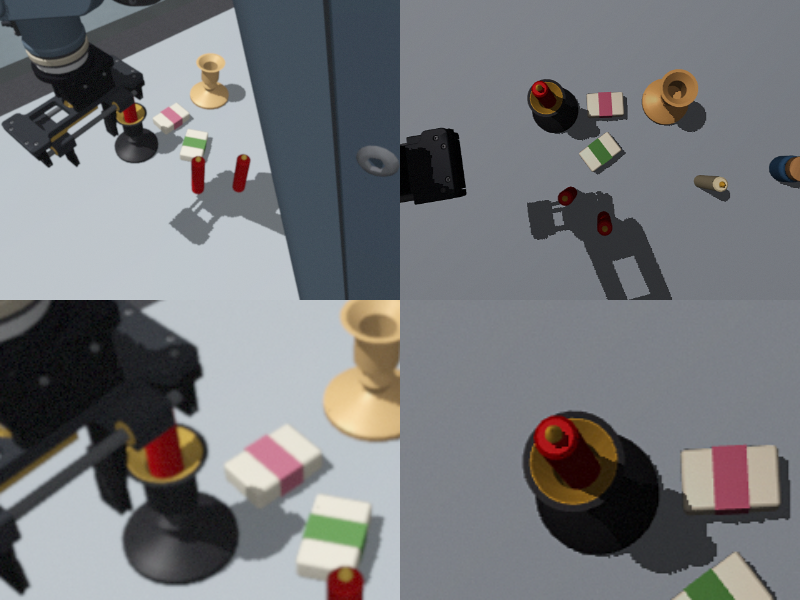

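The red candle stands in the iron socket (top inset (165,90), side (130,113)), with its shoulder at z = 0.185 as it must be. Everything else is where it was and the gripper is clear.

Call:
{"op": "play_rows", "data": {
  "motion": [
    [[0, 0, 0, 0, 0, 0], [0, 0, 0, 0, 0, 0], [0, 0, 0, 0, 0, 0], [0, 0, 0, 0, 0, 0]]
  ]
}}

```text
time_s: 11.37
position: [0.4874, 0.2538, 0.2825]
tcp_rot: [[-0.984, -0.179, -0.0], [-0.179, 0.984, -0.0], [0.0, -0.0, -1.0]]
force: [-0.3, -0.6, -0.0]
opening: 0.803
grasp_force: 0.0
```

```bash
python3 -c "
from rig import bot
print(bot.hand_in())"
```

```text
the job is handed in; nothing more can be done
None
```

The leftmost red candle stands upright on the floor of the iron candlestick's socket, released only after floor contact, with nothing else disturbed; I handed the job in at about 11.4 s, and no verdict came back.

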